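Shade the optical rig and hold the cuvette in its beam

TASK

Drape the black U-shaped light shade over the middle of the test rig's crossbar, one flap on each side, and let go of it; after that lift the glass cuvette out of its rack, with the fingers touching only its two broad frosted faces and never its narrow clear end windows. Hold it upright and still between the lamp and the sensor, clear of everything, so that the beam enters squarely through one end window, leaves by the other and crosses the lower half of the glass, centred between the frosted faces. The program finishes while the gripper is still holding the cuvette there; leave everything else on the desk and in the rack where it stands.

Things in the scene. Friction and masses are not known exactly. Their poses are not given: they have to be found in the camera images.
- rig: fixed rig on a flat printed frame 190 (x) by 240 (y) by 8 mm, at various places and yaws; origin: centre of its underside, z up. On its +x half lamp (+y) and sensor (-y): heads 34 by 36 mm, tops 110 mm above the desk, snouts 24 mm thick facing across a 100 mm gap, beam along y between them. On its -x half an aluminium crossbar along y on 12 mm posts at y = +-110 mm
- rig_beam (a point): middle of the beam, halfway between the lamp's and the sensor's snouts, 90 mm above the desk, at x = +60 mm in the rig's frame. Axes as the rig's: y along the beam, z up
- rig_bar (a point): middle of the crossbar, on its centre line, 140 mm above the desk, at x = -60 mm in the rig's frame. The bar is 10 mm thick and 230 mm long. Axes as the rig's: y along the bar, z up
- shade: loose rigid black light shade, 60 to 110 g: a folded plate like an upside-down U, standing on its two flaps, open below and at both ends. 30 mm outside over the flaps (its x), 80 mm long (its y), 75 mm tall; 3 mm thick, 24 mm free between the flaps. Origin: centre between the flaps' lower edges; z up
- shade_roof (a point): centre of the underside of the shade's 3 mm roof, 72 mm above its origin; this rests on the bar when draped. Axes as the shade's
- rack: fixed printed rack, 160 (x) by 40 (y) by 14 mm; three equal pockets in a row along its x, 50 mm apart, middle one at its centre, 10 mm deep (floor 4 mm above the desk), 1.5 mm loose all round. Holds the cuvette and two blanks in any order. Origin: centre of underside. Rack and shade stand at opposite sides of the rig, either way round
- cuvette: loose lidded glass cuvette, 15 to 35 g, 22.5 (x) by 12.5 (y) by 50 mm tall, tallest thing in the rack, in a pocket with its x along the rack's x, 40 mm of it above the rack's top. Broad faces (22 mm wide, looking along +-y, 12.5 mm apart) are frosted; narrow end faces (looking along +-x) are the clear windows. Origin: centre of underside; z up
- cuvette_mid (a point): optical centre of the cuvette: on its axis, 16 mm above its underside. Axes as the cuvette's: x through the windows
- window_a: clear polished end window of the cuvette on its +x side: a 2 mm thick, 8.5 mm wide, 46 mm tall pane set between the frosted faces (origin: centre of its lower edge, 10.25 mm from the cuvette's axis). Fingers must never touch it
- window_b: clear polished end window of the cuvette on its -x side: a 2 mm thick, 8.5 mm wide, 46 mm tall pane set between the frosted faces (origin: centre of its lower edge, 10.25 mm from the cuvette's axis). Fingers must never touch it
- blank_low: aluminium blank block in the rack, 22.5 by 12.5 by 28 mm tall; origin centre of underside. Not to be moved
- blank_knob: black blank block in the rack, 22.5 by 12.5 by 24 mm with a 10 mm thick, 12 mm tall knob on top; origin centre of underside. Not to be moved
- servo: servo motor, 20 by 55 by 43 mm, bystander between robot and rig; origin centre of underside
- board: blue controller board with sockets, 54 by 69 by 20 mm, bystander between robot and rig; origin centre of underside
- cup: lidded paper cup, 89 mm wide, 126 mm tall, bystander beyond and to the side of the rig; origin centre of underside
- joystick: joystick module, 26 by 34 by 38 mm, bystander beyond the rig; origin centre of underside
- claw: black printed two-jaw claw lying flat, about 130 by 70 by 16 mm, bystander beyond the rig; origin under its gear base
- flask: black vacuum flask, 68 mm wide, 210 mm tall, bystander beyond and to the side of the rig; origin centre of underside
Things that resemble listed ones, but are neither listed nor needed, are in the scene too. What is shaped like the shade but brown or yellow is not meant.

How it is judged:
On the way, in this order (a step that is already met when the one before it is completed fails the run):
1. the shade hangs over the middle of the crossbar and is let go (z of shade_roof in the frame of rig_bar between -0.003 and 0.014 m and x of shade_roof in the frame of rig_bar between -0.016 and 0.016 m and y of shade_roof in the frame of rig_bar between -0.03 and 0.03 m and angle between shade's own z axis and vertical below 0.35 rad and angle between the y axis of shade and the y axis of rig, either way round below 0.25 rad and contact force between shade and rig above 0.2 N and contact force between shade and the fingers below 0.05 N and linear speed of shade below 0.05 m/s), for 0.3 s.
2. the cuvette is lifted out of the rack in the gripper (height (world z) of cuvette above 0.05 m and contact force between cuvette and the fingers above 0.5 N), for 0.2 s.
At the end, for the whole second after the job is handed in: Shade hangs free on the bar: within 30 mm of its middle, tilt < 20 deg, turn < 14 deg. Cuvette held by the fingers only, still, upright and square to the beam within 10 deg, its optical centre within 6 mm of the beam sideways, 14 mm in height, 20 mm along. Others within 30 mm of their starts (all of step 1 and x of cuvette_mid in the frame of rig_beam between -0.006 and 0.006 m and y of cuvette_mid in the frame of rig_beam between -0.02 and 0.02 m and z of cuvette_mid in the frame of rig_beam between -0.014 and 0.014 m and angle between cuvette's own z axis and vertical below 0.18 rad and angle between the x axis of cuvette and the y axis of rig, either way round below 0.18 rad and contact force between cuvette and the fingers above 1 N and contact force between cuvette and rig below 0.05 N and contact force between cuvette and shade below 0.05 N and linear speed of cuvette below 0.03 m/s and distance of each of blank_low, blank_knob, servo, board, cup, joystick, claw, flask from where it was at the start of the episode below 0.03 m); the arm keeps its last pose, push and grip.
It fails at once if the fingers touch a clear window (contact force between any of window_a, window_b and the fingers above 0.5 N).
It fails at once if a blank or bystander is disturbed (distance of any of blank_low, blank_knob, servo, board, cup, joystick, claw, flask from where it was at the start of the episode above 0.03 m).
It also fails if it takes over 54 s, if anything falls off the work surface, if the arm or the gripper's body presses on something with over 40 N, if the wrist force passes 120 N, or if a joint passes its speed limit or range.

ROBOT

A 7-joint arm with a two-finger parallel gripper is mounted at the origin on the work surface. World frame = base frame: x ahead of the robot, y to its left, z up, the work surface at z = 0. Lengths are in m, angles in rad, forces in N, time in s.
With the tool pointing down it reaches from about 0.425 to 1.025 m from the base axis. Payload 9.4 kg.
Tool frame: the origin (TCP) lies between the finger pads; the fingertips stand 25 mm ahead of it and the grasp point (between the pads) lies 6 mm ahead of it; z points along the fingers, y is the line along which they close (so a half turn about z gives the same grasp; the last joint's range is limited). The gripper opens to 85 mm and grips with 20 to 120 N. Pads are 22 mm wide; open, the fingers measure 114 mm over their backs; the gripper's body (76 mm by 85 mm) begins 54 mm behind the grasp point. The pads swing forward as they close: fully open they stand 13 mm farther back than shut.
Start: joints at [-0.077, 0.599, -0.003, 1.599, 0.002, 0.943, -0.08], TCP at [0.725, -0, 0.218] pointing down, gripper open.
Joint ranges: [-2.57, 2.57], [-0.35, 1.97], [-1.29, 1.29], [0.11, 2.56], [-1.05, 4.19], [0.11, 1.86], [-2.63, 2.63]. Speed limits (rad/s): [2.22, 2.22, 3.01, 3.01, 3.14, 3.14, 3.14].

INTERFACE

Orientations are given as [roll, pitch, yaw] about the fixed x, y, z axes, in that order (R = Rz(yaw) Ry(pitch) Rx(roll)).
In Python, from rig import status, viewer, ticket gives the robot as it stands.
- The arm moves only by the shell command python3 -m jog 'ROWS' [OPENING] [FORCE]. ROWS is JSON, one flat list of numbers, 6 for each row, row after row: the shift along the tool's x, y, z in m, then the turn, a rotation vector about the tool's x, y, z in rad. A call has 1 to 10 rows; each row shifts and turns the commanded pose from where the row before left it, along the tool's axes as they then stand; what a row does not reach is not made up. A row lasts 1/8 s, in which the tool goes at most 62.5 mm and 10.7 degrees, less where a joint would pass 70% of its speed; a pose out of reach is approached as far as the arm can. A call is refused whole if a number of a shift passes 0.0625 or a number of a turn 0.188, either way. A call with a gripper value outside its range is refused whole. OPENING is the finger opening in m, from 0 to 0.0854, set as the call begins (- or left out, the last holds). The fingers move at their own pace and stop on an object; FORCE is the grip in N (left out, the last holds). Time passes only in rows, so rows that do not move let the fingers close. It gives the time, the measured TCP pose, the force, the opening and the grip force at its end, in the units of the state.
- status.state(): the state, without advancing time (a new reading comes with each control period).
- viewer.get_image(name): name is "scene" or "side" or "wrist"; returns a dict with "frame" (384x512x3 uint8, red, green, blue), "intrinsics" (3x3 intrinsics, pixels), "world_to_cam" (4x4, takes a point from world to camera coordinates). Camera axes: x right, y down, z forward; pixel columns grow to the right and rows downward; lengths in m; the calibration is good to about 2 mm. A picture is of the moment at which its call begins. There is no depth.
- ticket.finish_job(): hands the job in; it is judged then, once.
Trained networks look in the newest picture that a camera, given by its name, has taken for a name from the list of things; names that differ only in an ending like _2 or _b are one class to them, and where a whole thing is asked for, a point or a joint stands for the part that bears it (a point fixed in the world has none). Each returns a list of dicts, best first, with "conf" (0 to 1); they miss things now and then, are a little off and sometimes report something else, mostly with a low value. They report only what shows in the picture. A call takes as long as a camera call. They do not tell look-alikes from the thing itself.
- viewer.outline_of(label, camera): "mask" (384x512 bool, what is visible of it) and "uv" ([column, row] in pixels, amid what is visible of it).
- viewer.spot_point(label, camera): "uv" ([column, row] in pixels: a listed point, or the origin of a listed thing).
The state is a dict: "time": time; "joint_positions": joint angles; "qd": joint speeds; "joint_torque": joint torques, N m; "tcp_pos": TCP position; "eef_rot": TCP orientation; "contact_force": force on the tool from outside, world axes, zero at the start; "torque": the same for the moment, N m; "grip_width": finger opening in m; "grip_force": force on a finger pad.
Only numpy, scipy, OpenCV 4.12 (cv2) and the standard library are available. Lean on these libraries where they do the work, as an engineer would, in place of code of your own. Each camera call takes 0.05 s, during which the arm holds its last target. There are 200 camera calls.

## Working session

There is one attempt and no reset: what is moved stays moved. The work goes in short steps, Python scripts to look and compute and a shell command to move; the robot and the scene stay as the last step left them, time stands still between calls to the robot, and variables do not carry over. Pictures are saved under pics/ and viewed, at most 10 in all, crops included, and the job is handed in when it is done.

```bash
mkdir -p pics; ls; cat > h.py <<'E'
import numpy as np,cv2
from rig import status,viewer,ticket
def img(n):
    d=viewer.get_image(n); return d
def ray(d,uv):
    K=np.array(d["intrinsics"]);T=np.array(d["world_to_cam"])
    r=T[:3,:3].T@(np.linalg.inv(K)@[uv[0],uv[1],1]); o=-T[:3,:3].T@T[:3,3]
    return o,r/np.linalg.norm(r)
def atz(d,uv,z):
    o,r=ray(d,uv); return o+r*(z-o[2])/r[2]
def tri(a,b):
    A=np.zeros((3,3));B=np.zeros(3);
    for o,r in (a,b):
        P=np.eye(3)-np.outer(r,r);A+=P;B+=P@o
    x=np.linalg.solve(A,B); return x,[np.linalg.norm((np.eye(3)-np.outer(r,r))@(x-o)) for o,r in(a,b)]
def proj(d,p):
    T=np.array(d["world_to_cam"]);c=T[:3,:3]@p+T[:3,3];u=np.array(d["intrinsics"])@c;return u[:2]/u[2]
E
python3 - <<'E'
from h import *
D={n:img(n) for n in("scene","side")}
for n in D: cv2.imwrite(f"pics/{n}0.png",D[n]["frame"][...,::-1])
np.set_printoptions(precision=4,suppress=True)
for l in ["rig","rig_beam","rig_bar","shade","shade_roof","rack","cuvette","cuvette_mid","blank_low","blank_knob"]:
    R={n:viewer.spot_point(l,n)[:3] for n in D}
    print(l,{n:[(np.round(x["uv"],1).tolist(),round(x["conf"],2)) for x in R[n]] for n in R})
    if all(R.values()): print("  ",*tri(*[ray(D[n],R[n][0]["uv"]) for n in D]))
E
```

```text
pics
rig {'scene': [([255.6, 214.4], 0.88)], 'side': [([246.4, 228.6], 0.82), ([334.1, 318.7], 0.71), ([278.6, 279.9], 0.25)]}
   [ 0.5472 -0.0054 -0.0033] [np.float64(0.004444981823911329), np.float64(0.004444981823911371)]
rig_beam {'scene': [([260.8, 206.1], 0.86)], 'side': [([268.2, 200.5], 0.85), ([261.6, 291.7], 0.57), ([278.8, 284.8], 0.47)]}
   [ 0.6118 -0.0021  0.0949] [np.float64(0.0023804145259514985), np.float64(0.002380414525951478)]
rig_bar {'scene': [([250.6, 173.0], 0.81), ([135.8, 265.5], 0.28)], 'side': [([222.8, 190.1], 0.95)]}
   [ 0.4791 -0.0085  0.1382] [np.float64(0.006657425079560494), np.float64(0.006657425079560401)]
shade {'scene': [([333.1, 194.3], 0.98), ([325.0, 176.3], 0.79), ([327.5, 223.1], 0.69)], 'side': [([196.4, 190.9], 0.9), ([260.3, 196.6], 0.79), ([217.7, 178.4], 0.69)]}
   [ 0.4206  0.3455 -0.0553] [np.float64(0.02925194534501153), np.float64(0.029251945345011507)]
shade_roof {'scene': [([357.4, 173.3], 0.81), ([326.9, 164.0], 0.78), ([329.4, 186.5], 0.6)], 'side': [([261.3, 173.7], 0.76), ([192.3, 169.6], 0.64), ([228.0, 169.0], 0.58)]}
   [0
[... 412 characters left out ...]
0.0002] [np.float64(0.000588788040746333), np.float64(0.000588788040746174)]
cuvette_mid {'scene': [([331.4, 198.6], 0.52)], 'side': [([247.9, 229.8], 0.73), ([280.0, 280.2], 0.5), ([262.5, 173.1], 0.37)]}
   [ 0.5448  0.252  -0.0856] [np.float64(0.0826925944197201), np.float64(0.08269259441972002)]
blank_low {'scene': [([276.3, 172.4], 0.25)], 'side': [([226.1, 170.8], 0.69), ([238.4, 290.8], 0.39)]}
   [0.5035 0.0778 0.155 ] [np.float64(0.012918396462614444), np.float64(0.012918396462614556)]
blank_knob {'scene': [([328.9, 188.1], 0.57), ([175.7, 220.0], 0.55)], 'side': [([257.3, 288.3], 0.66)]}
   [ 0.5202  0.1717 -0.1558] [np.float64(0.19940123494283798), np.float64(0.19940123494283782)]
```

```bash
python3 - <<'E'
import cv2
a=cv2.imread("pics/scene0.png")[100:300,110:400];cv2.imwrite("pics/sc.png",cv2.resize(a,None,fx=2.7,fy=2.7,interpolation=3))
a=cv2.imread("pics/side0.png");cv2.imwrite("pics/sd.png",cv2.resize(a,None,fx=1.55,fy=1.55,interpolation=3))
E
```

```text
(no output)
```

View pics/sc.png

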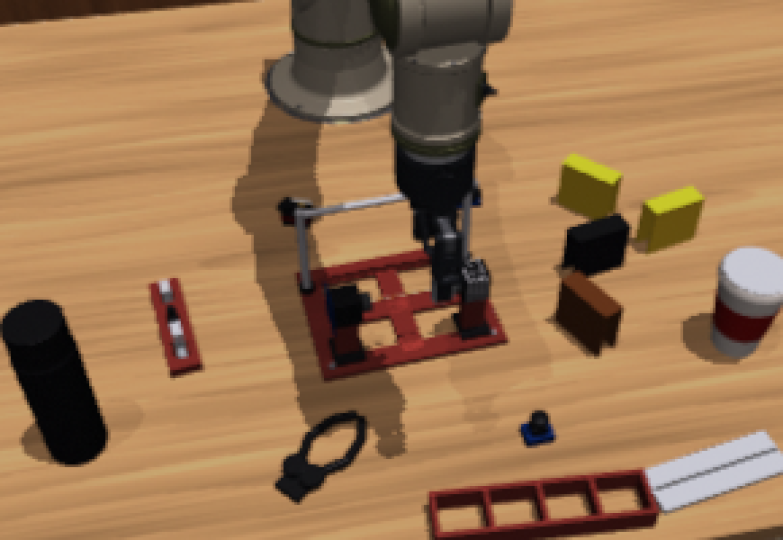

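View pics/sd.png

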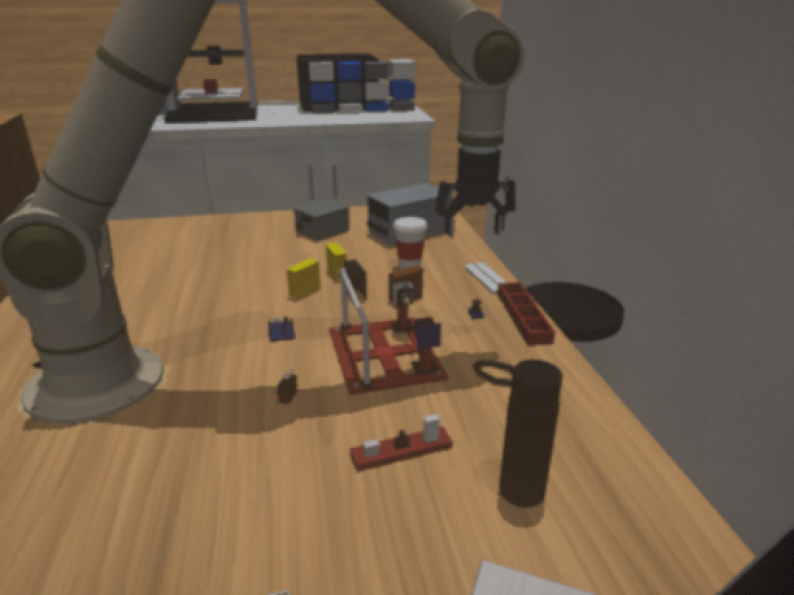

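The scene view shows the black shade at about (331,191), with the yellow and brown look-alikes around it, and the rig at (255,210). The rack is at (174,221) with the cuvette at its near (+x) end. In the side view the cuvette is at (278,277), the black shade at (229,181) and the brown one at (261,190).

```bash
python3 - <<'E'
from h import *
np.set_printoptions(precision=4,suppress=True)
D={n:img(n) for n in("scene","side","wrist")}
print(tri(ray(D["scene"],(329.4,186.5)),ray(D["side"],(228,169))))
print(atz(D["scene"],(332,197),0.0))
s=status.state();print(s["tcp_pos"],s["eef_rot"],s["time"])
W=D["wrist"]["world_to_cam"];W=np.array(W);print("cam",-W[:3,:3].T@W[:3,3],W[:3,:3])
print(D["wrist"]["intrinsics"])
E
```

```text
(array([0.5297, 0.2687, 0.0777]), [np.float64(0.011920015371401768), np.float64(0.011920015371401717)])
[0.524  0.2881 0.    ]
[ 0.725  -0.      0.2181] [3.1416 0.0001 1.5708] 1.25
cam [0.7247 0.0812 0.3736] [[ 1.      0.0004 -0.001 ]
 [ 0.0007 -0.9485  0.3167]
 [-0.0008 -0.3167 -0.9485]]
[[294.8199   0.     252.0751]
 [  0.     294.8199 196.7125]
 [  0.       0.       1.    ]]
```

```bash
python3 -m jog '[0.01,-0.035,-0.016,0,0,0, 0.01,-0.035,-0.016,0,0,0, 0.01,-0.035,-0.016,0,0,0, 0.01,-0.035,-0.016,0,0,0, 0.01,-0.035,-0.016,0,0,0, 0,0,0,0,0,0]'
python3 - <<'E'
from h import *
d=img("wrist");cv2.imwrite("pics/w1.png",d["frame"][...,::-1]);np.savez("w1.npz",**d)
for l in ["rig_beam","rig_bar","rig"]:print(l,[(x["uv"],x["conf"]) for x in viewer.spot_point(l,"wrist")[:2]])
E
python3 -m jog '[0.046,-0.004,0,0,0,0, 0.046,-0.004,0,0,0,0, 0.046,-0.004,0,0,0,0, 0.046,-0.004,0,0,0,0, 0.046,-0.004,0,0,0,0, 0,0,0,0,0,0]'
python3 - <<'E'
from h import *
d=img("wrist");cv2.imwrite("pics/w2.png",d["frame"][...,::-1]);np.savez("w2.npz",**d)
for l in ["shade","shade_roof"]:print(l,[(x["uv"],x["conf"]) for x in viewer.spot_point(l,"wrist")[:4]])
a=cv2.imread("pics/w1.png");b=cv2.imread("pics/w2.png")
cv2.imwrite("pics/w1b.png",cv2.resize(a,(768,576)));cv2.imwrite("pics/w2b.png",cv2.resize(b,(768,576)))
E
```

```text
time: 2.0
tcp_pos: [0.5486, 0.0508, 0.2998]
eef_rot: [3.14, -0.001, 1.572]
contact_force: [0.4, -0.4, 0.9]
grip_width: 0.085
grip_force: 0.0
rig_beam [([298.1, 203.4], 0.88)]
rig_bar [([201.7, 223.2], 0.59)]
rig [([253.8, 186.3], 0.66)]
time: 2.95
tcp_pos: [0.5295, 0.2843, 0.2968]
eef_rot: [-3.14, -0.001, 1.576]
contact_force: [0.2, -1.1, -0.5]
grip_width: 0.0857
grip_force: 0.0
shade [([250.3, 158.8], 0.92), ([170.4, 142.1], 0.9), ([320.0, 190.6], 0.81), ([223.5, 79.5], 0.62)]
shade_roof [([330.5, 209.4], 0.98), ([221.4, 73.2], 0.87), ([247.2, 172.7], 0.78), ([158.4, 143.9], 0.58)]
```

View pics/w1b.png

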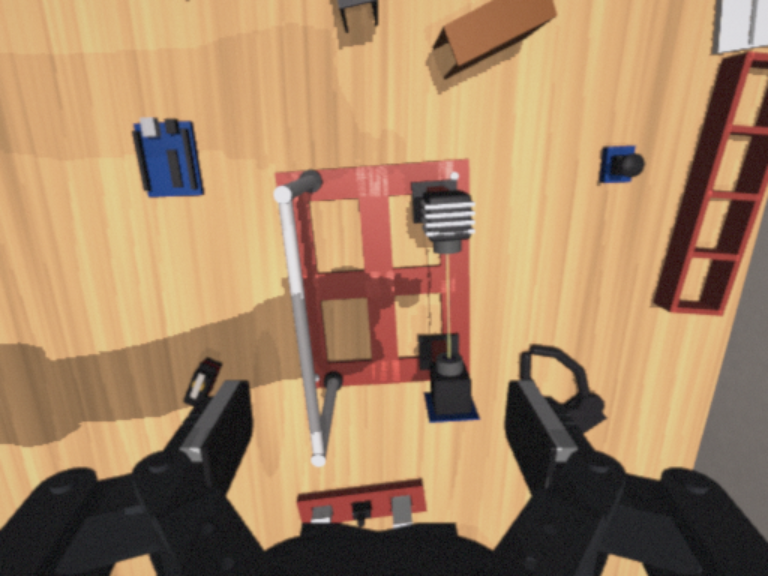

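View pics/w2b.png

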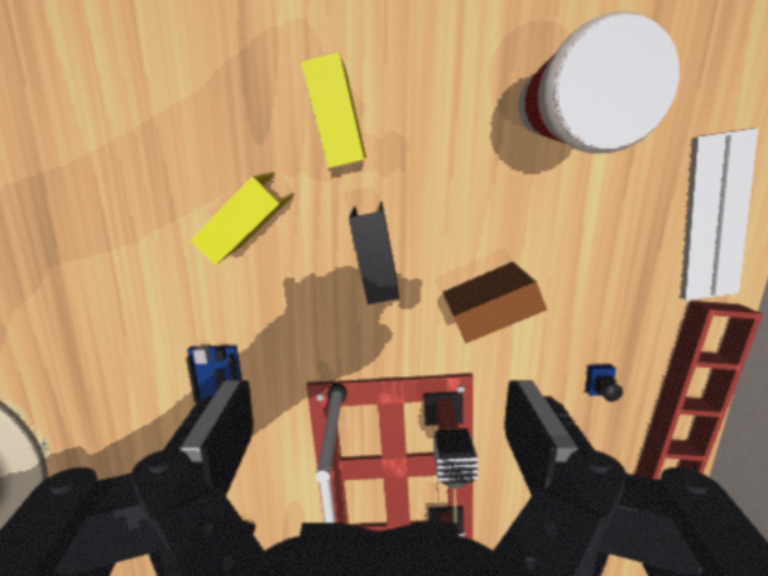

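The rig, in w1b, has its bar ends at (283,194) and (319,461). The shade roof, in w2b, has corners at about (354,216), (384,210), (399,298) and (368,303), and the fingers' path is free of neighbours.

```bash
python3 - <<'E'
from h import *
np.set_printoptions(precision=4,suppress=True)
d=dict(np.load("w1.npz"))
a=atz(d,(283.5/1.5,196/1.5),.14);b=atz(d,(318.5/1.5,458/1.5),.14)
print("bar",a,b,(a+b)/2,np.linalg.norm(a-b),"yaw",np.degrees(np.arctan2(*(a-b)[[1,0]]))-90)
print("beam",atz(d,(298.1,203.4),.09)); print("rigbar net",atz(d,(201.7,223.2),.14))
print("frame corners",[atz(d,(u/1.5,v/1.5),.008)[:2] for u,v in((277,173),(469,159),(470,380))])
d=dict(np.load("w2.npz"))
P=np.array([atz(d,(u/1.5,v/1.5),.075) for u,v in((354,216),(384,210),(399,298),(368,303))]);print(P,P.mean(0))
y=(P[0]+P[1]-P[2]-P[3])/2;print(np.linalg.norm(y),np.degrees(np.arctan2(y[1],y[0]))-90)
r=viewer
m=d["frame"].max(2)<70; m=m.astype(np.uint8); n,L,S,C=cv2.connectedComponentsWithStats(m)
for u,v in((250,170),):
    k=L[v,u];print(k,S[k],C[k]); 
    if k: print(cv2.minAreaRect(np.argwhere(L==k)[:,::-1].astype(np.float32)))
E
```

```text
bar [0.4821 0.0998 0.14  ] [ 0.4976 -0.1203  0.14  ] [ 0.4899 -0.0102  0.14  ] 0.22065938542837477 yaw 4.0365476509931
beam [0.6091 0.0011 0.09  ]
rigbar net [ 0.4899 -0.0056  0.14  ]
frame corners [array([0.4497, 0.1084]), array([0.6363, 0.1218]), array([ 0.6535, -0.1189])]
[[0.5079 0.3104 0.075 ]
 [0.5333 0.3156 0.075 ]
 [0.5476 0.2371 0.075 ]
 [0.5197 0.2321 0.075 ]] [0.5271 0.2738 0.075 ]
0.07942771840280505 9.43960659045051
11 [237 159  29  43 766] [251.3799 182.3081]
((251.15382385253906, 178.76922607421875), (43.537776947021484, 21.572771072387695), 78.69007110595703)
```

```bash
python3 -m jog '[-0.005,-0.001,0.02,0,0,-0.083, -0.005,-0.001,0.03,0,0,-0.083, 0,0,0.04,0,0,0, 0,0,0.04,0,0,0, 0,0,0.03,0,0,0, 0,0,0.02,0,0,0, 0,0,0,0,0,0]' 0.06 40
python3 - <<'E'
from h import *
d=img("wrist");cv2.imwrite("pics/w3.png",d["frame"][...,::-1]);np.savez("w3.npz",**d)
print(status.state()["tcp_pos"],status.state()["eef_rot"])
E
```

```text
time: 3.98
tcp_pos: [0.5283, 0.2679, 0.1167]
eef_rot: [-3.139, 0.002, 1.735]
contact_force: [-0.4, 0.4, 0.6]
grip_width: 0.0599
grip_force: 0.0
[0.52881556 0.26848511 0.11780423] [-3.14061763e+00  9.99351787e-04  1.73493344e+00]
```

View pics/w3.png

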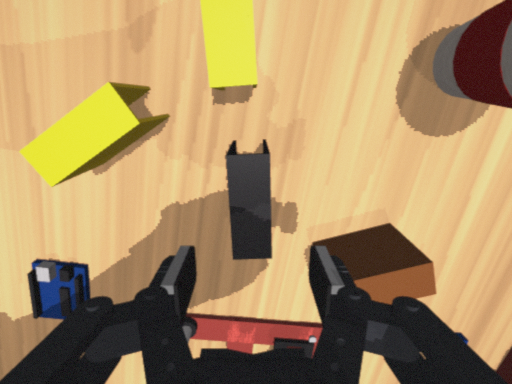

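The shade is aligned between the fingers, with roof corners at (229,153), (269,152), (272,257) and (234,258).

```bash
python3 - <<'E'
from h import *
np.set_printoptions(precision=4,suppress=True)
d=dict(np.load("w3.npz"))
P=np.array([atz(d,q,.075) for q in((229,153),(269,152),(272,257),(234,258))]);c=P.mean(0)
y=(P[0]+P[1]-P[2]-P[3])/2;print(c,np.linalg.norm(y),np.linalg.norm(P[0]-P[1]),np.degrees(np.arctan2(y[1],y[0]))-90)
from scipy.spatial.transform import Rotation as R
s=status.state();print("tool shift",R.from_euler("xyz",s["eef_rot"]).inv().apply(c-s["tcp_pos"]))
E
```

```text
[0.526  0.2743 0.075 ] 0.07992031208015159 0.026863574596981788 11.387727634330034
tool shift [ 0.0062 -0.0018  0.0428]
```

```bash
python3 -m jog '[0.006,-0.002,0.02,0,0,-0.03, 0,0,0.02,0,0,0, 0,0,0.016,0,0,0, 0,0,0,0,0,0]'
python3 -m jog '[0,0,0,0,0,0, 0,0,0,0,0,0, 0,0,0,0,0,0, 0,0,0,0,0,0]' 0.02 40
python3 -m jog '[0,0,-0.01,0,0,0, 0,0,-0.03,0,0,0, 0,0,-0.04,0,0,0, 0,0,-0.04,0,0,0, 0,0,-0.03,0,0,0, 0,0,0,0,0,0]'
```

```text
time: 4.53
tcp_pos: [0.5254, 0.275, 0.0617]
eef_rot: [-3.141, 0.001, 1.766]
contact_force: [-0.3, 0.1, -0.1]
grip_width: 0.0597
grip_force: 0.0
time: 5.03
tcp_pos: [0.5255, 0.2756, 0.0623]
eef_rot: [3.141, -0.0, 1.767]
contact_force: [0.2, 0.0, -0.3]
grip_width: 0.0198
grip_force: 0.0
time: 5.78
tcp_pos: [0.5265, 0.2761, 0.2152]
eef_rot: [3.137, -0.002, 1.767]
contact_force: [0.6, 0.2, -0.6]
grip_width: 0.0201
grip_force: 0.0
```

```bash
python3 - <<'E'
from h import *
d=img("wrist");cv2.imwrite("pics/w4.png",d["frame"][...,::-1]);np.savez("w4.npz",**d)
s=img("side");cv2.imwrite("pics/s4.png",s["frame"][...,::-1])
cv2.imwrite("pics/c4.png",np.hstack([cv2.resize(d["frame"],(400,300)),cv2.resize(s["frame"][100:280,150:390],(400,300))])[...,::-1])
E
```

```text
(no output)
```

View pics/c4.png

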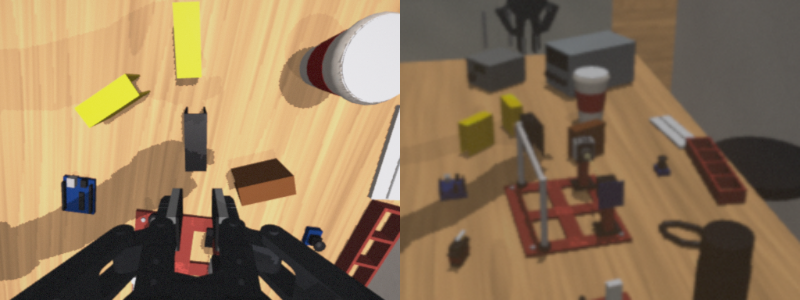

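```bash
python3 - <<'E'
from h import *
np.set_printoptions(precision=4,suppress=True)
d=dict(np.load("w4.npz")); s=status.state();print(s["tcp_pos"],s["grip_width"],s["grip_force"])
W=d["world_to_cam"];print("cam",-W[:3,:3].T@W[:3,3])
print("tcp px",proj(d,s["tcp_pos"]),"tip px",proj(d,np.array(s["tcp_pos"])-[0,0,.025]))
k=1.28
P=np.array([atz(d,(u*k,v*k),.075) for u,v in((185,113),(207,113),(207,170),(186,170))]);print(P,P.mean(0))
S=img("side");C=img("scene")
for z in(0,.075): print(z,"side",proj(S,np.array([.526,.274,z])),"scene",proj(C,np.array([.526,.274,z])))
for n in("side","scene"):
  print(n,[(np.round(x["uv"]),round(x["conf"],2)) for x in viewer.spot_point("shade",n)])
a=cv2.resize(S["frame"][130:230,170:290],(600,500),interpolation=cv2.INTER_CUBIC);cv2.imwrite("pics/s5.png",a[...,::-1])
E
```

```text
[0.5253 0.2753 0.2124] 0.02028243621130481 0.0
cam [0.5097 0.3554 0.3708]
tcp px [250.4447 242.7474] tip px [250.4964 225.6628]
[[0.5043 0.3101 0.075 ]
 [0.5319 0.3156 0.075 ]
 [0.5483 0.2387 0.075 ]
 [0.5198 0.233  0.075 ]] [0.5261 0.2744 0.075 ]
0 side [229.4783 189.9225] scene [328.5714 197.886 ]
0.075 side [228.848  171.7466] scene [331.3126 182.9779]
side [(array([229., 190.]), 0.78), (array([262., 192.]), 0.77), (array([216., 178.]), 0.69), (array([196., 189.]), 0.6)]
scene [(array([326., 178.]), 0.87), (array([330., 198.]), 0.82), (array([325., 223.]), 0.8), (array([358., 189.]), 0.59), (array([253., 214.]), 0.41)]
```

View pics/s5.png

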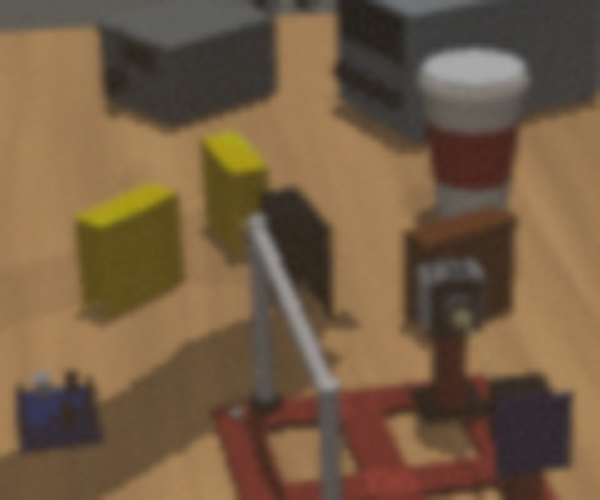

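```bash
python3 -m jog '[0,0,0,0,0,0, 0,0,0.03,0,0,0, 0,0,0.04,0,0,0, 0,0,0.04,0,0,0, 0,0,0.03,0,0,0, 0,0,0.012,0,0,0, 0,0,0,0,0,0]' 0.06 40
cat > t.py <<'E'
from h import *
d=img("wrist");S=img("side");C=img("scene")
f=lambda a:cv2.resize(a,(400,300),interpolation=cv2.INTER_CUBIC)
s=status.state();print(s["tcp_pos"],s["grip_width"])
t=np.array(s["tcp_pos"]); 
print([proj(x,t-[0,0,.025]) for x in(d,S,C)])
d2=img("wrist")
np.savez("t.npz",d=d["frame"],S=S["frame"],C=C["frame"])
E
python3 t.py; cp t.npz t1.npz
python3 -m jog '[0,0,0,0,0,0, 0,0,0,0,0,0, 0,0,0,0,0,0]' 0.0 40
python3 t.py
python3 - <<'E'
from h import *
f=lambda a:cv2.resize(a,(400,300),interpolation=cv2.INTER_CUBIC)
a=np.load("t1.npz");b=np.load("t.npz")
cv2.imwrite("pics/t.png",np.vstack([np.hstack([f(x["d"]),f(x["S"][100:220,150:310])]) for x in(a,b)])[...,::-1])
E
```

```text
time: 6.95
tcp_pos: [0.5252, 0.2754, 0.0596]
eef_rot: [-3.14, 0.0, 1.767]
contact_force: [1.0, 0.1, 0.1]
grip_width: 0.0598
grip_force: 0.0
[0.5260664  0.27590126 0.06121517] 0.05990997675211356
[array([254.20635172, 227.20724456]), array([229.13200064, 181.04140415]), array([330.36965071, 190.77564276])]
time: 7.52
tcp_pos: [0.5257, 0.2756, 0.0609]
eef_rot: [3.141, -0.0, 1.767]
contact_force: [-1.6, -0.9, 7.5]
grip_width: 0.0263
grip_force: 38.9
[0.52567436 0.27563267 0.06095132] 0.0266447314130828
[array([252.6993083 , 226.62091486]), array([229.03881214, 181.14388841]), array([330.25434223, 190.76566046])]
```

View pics/t.png

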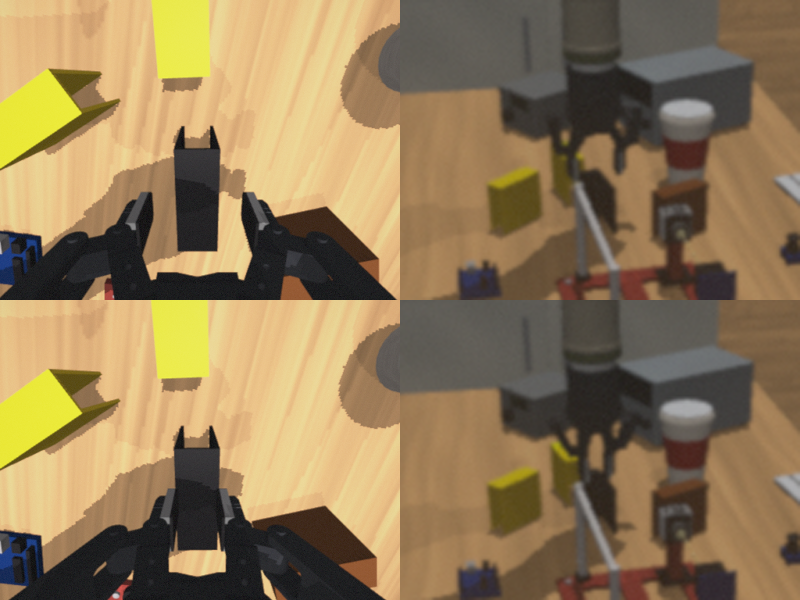

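Both pads are now on the shade with 39 N on them, so I'll lift it.

```bash
python3 -m jog '[0,0,0,0,0,0, 0,0,-0.01,0,0,0, 0,0,-0.02,0,0,0, 0,0,0,0,0,0]' - 60
python3 - <<'E'
from h import *
d=img("wrist");print([(np.round(x["uv"]),round(x["conf"],2)) for x in viewer.spot_point("shade_roof","wrist")])
np.savez("w5.npz",**d)
m=(d["frame"].max(2)<75)[140:300,150:330]
print([ (r+140,np.flatnonzero(m[r]).min()+150,np.flatnonzero(m[r]).max()+150) for r in range(0,130,10) if m[r].any()])
E
```

```text
time: 8.22
tcp_pos: [0.5262, 0.2759, 0.0914]
eef_rot: [3.139, -0.001, 1.767]
contact_force: [0.3, -0.1, -1.1]
grip_width: -0.0004
grip_force: 0.0
[(array([390., 322.]), 0.9), (array([260., 234.]), 0.76), (array([ 65., 147.]), 0.72), (array([235.,  17.]), 0.58)]
[(160, np.int64(234), np.int64(272)), (170, np.int64(234), np.int64(281)), (180, np.int64(235), np.int64(285)), (190, np.int64(235), np.int64(285)), (200, np.int64(235), np.int64(284)), (210, np.int64(235), np.int64(284)), (220, np.int64(235), np.int64(284)), (230, np.int64(236), np.int64(283)), (240, np.int64(236), np.int64(283)), (250, np.int64(236), np.int64(282)), (260, np.int64(225), np.int64(282))]
```

The pads slid off over the top edge, and in the pictures the tips sit higher than I assumed. I'll go again and grip lower.

```bash
python3 -m jog '[0,0,-0.02,0,0,0, 0,0,-0.02,0,0,0, 0,0,0,0,0,0, 0,0,0.02,0,0,0, 0,0,0.03,0,0,0, 0,0,0.02,0,0,0, 0,0,0.018,0,0,0, 0,0,0,0,0,0]' 0.06 40
python3 -m jog '[0,0,0,0,0,0, 0,0,0,0,0,0, 0,0,0,0,0,0, 0,0,0,0,0,0, 0,0,0,0,0,0]' 0.0 40
python3 - <<'E'
from h import *
d=img("wrist");np.savez("w6.npz",**d);cv2.imwrite("pics/w6.png",d["frame"][...,::-1])
E
python3 -m jog '[0,0,0,0,0,0, 0,0,-0.005,0,0,0, 0,0,-0.01,0,0,0]'
```

```text
time: 9.32
tcp_pos: [0.5244, 0.275, 0.0402]
eef_rot: [-3.139, 0.001, 1.767]
contact_force: [0.1, 0.8, -0.0]
grip_width: 0.0597
grip_force: 0.0
time: 9.95
tcp_pos: [0.5258, 0.2757, 0.0429]
eef_rot: [3.14, -0.0, 1.767]
contact_force: [-1.3, 0.1, 6.5]
grip_width: 0.0294
grip_force: 40.4
time: 10.38
tcp_pos: [0.5252, 0.2754, 0.0572]
eef_rot: [-3.141, 0.0, 1.767]
contact_force: [0.8, 0.3, -1.1]
grip_width: 0.0292
grip_force: 39.6
```

Held this time: the width stays at 29 mm and the force reading shows the shade's weight. Next I'll lift it, turn it and carry it over the bar.

```bash
python3 -m jog '[0,0,-0.03,0,0,0, 0,0,-0.04,0,0,0.06, 0,0,-0.04,0,0,0.065, 0,0,-0.04,0,0,0, 0,0,-0.018,0,0,0, 0,0,0,0,0,0]'
python3 -m jog '[-0.02,-0.004,0,0,0,0, -0.04,-0.008,0,0,0,0, -0.04,-0.008,0,0,0,0, -0.04,-0.008,0,0,0,0, -0.04,-0.008,0,0,0,0, -0.04,-0.008,0,0,0,0, -0.04,-0.008,0,0,0,0, -0.02,-0.004,0,0,0,0, 0,0,0,0,0,0, 0,0,0,0,0,0]'
python3 - <<'E'
from h import *
np.set_printoptions(precision=4,suppress=True)
d=img("wrist");np.savez("w7.npz",**d);cv2.imwrite("pics/w7.png",cv2.resize(d["frame"],(768,576),interpolation=cv2.INTER_CUBIC)[...,::-1])
s=status.state();print(s["tcp_pos"],s["eef_rot"],s["grip_width"])
S=img("side");cv2.imwrite("pics/s7.png",cv2.resize(S["frame"][110:230,170:330],(800,600))[...,::-1])
for p in((.482,.0998,.14),(.4976,-.12,.14)): print(proj(d,np.array(p))*1.5)
E
```

```text
time: 11.12
tcp_pos: [0.5259, 0.2758, 0.2269]
eef_rot: [3.139, -0.001, 1.642]
contact_force: [1.2, -0.3, -1.3]
grip_width: 0.0293
grip_force: 39.7
time: 12.38
tcp_pos: [0.489, -0.0075, 0.2245]
eef_rot: [-3.14, -0.0, 1.642]
contact_force: [-0.2, 1.1, -1.2]
grip_width: 0.0294
grip_force: 39.7
[ 0.4892 -0.007   0.2247] [-3.1408 -0.0003  1.6427] 0.029208783883311995
[380.6663  91.766 ]
[379.8524 460.4916]
```

View pics/w7.png

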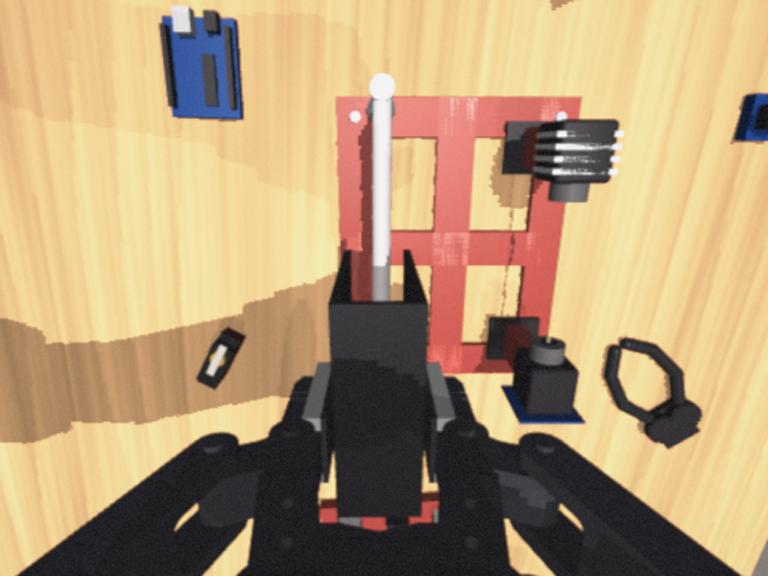

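The shade is square over the bar: the bar, at column 381, runs midway between the flaps. Lowering now.

```bash
python3 -m jog '[0,0,0.02,0,0,0, 0,0,0.03,0,0,0, 0,0,0.03,0,0,0, 0,0,0.02,0,0,0, 0,0,0.004,0,0,0, 0,0,0.003,0,0,0, 0,0,0,0,0,0]'
```

```text
time: 13.35
tcp_pos: [0.4898, -0.0075, 0.1186]
eef_rot: [3.141, -0.0, 1.642]
contact_force: [-0.1, 0.5, -1.3]
grip_width: 0.0291
grip_force: 39.7
```

```bash
python3 -m jog '[0,0,0.002,0,0,0, 0,0,0.001,0,0,0, 0,0,0,0,0,0]'
python3 -m jog '[0,0,0,0,0,0, 0,0,0,0,0,0, 0,0,0,0,0,0]' 0.055
python3 -m jog '[0,0,-0.02,0,0,0, 0,0,-0.04,0,0,0, 0,0,-0.04,0,0,0, 0,0,-0.02,0,0,0, 0,0,0,0,0,0]' 0.06
python3 - <<'E'
from h import *
np.set_printoptions(precision=4,suppress=True)
d=img("wrist");np.savez("w8.npz",**d);s=status.state();print(s["tcp_pos"],s["eef_rot"])
print([(np.round(x["uv"]),round(x["conf"],2)) for x in viewer.spot_point("shade_roof","wrist")])
print("expect",proj(d,np.array([.4895,-.008,.145])))
for l in("cuvette","rack","blank_low","blank_knob"):
  for x in viewer.spot_point(l,"wrist"): print(l,np.round(x["uv"]),round(x["conf"],2),atz(d,x["uv"],.004))
E
```

```text
time: 13.72
tcp_pos: [0.4897, -0.0078, 0.1157]
eef_rot: [3.141, 0.0, 1.642]
contact_force: [-1.0, 1.1, 5.1]
grip_width: 0.0291
grip_force: 40.5
time: 14.1
tcp_pos: [0.4895, -0.0078, 0.1151]
eef_rot: [3.142, 0.0, 1.642]
contact_force: [-0.9, -0.5, 0.4]
grip_width: 0.0552
grip_force: 0.0
time: 14.72
tcp_pos: [0.4902, -0.0077, 0.2363]
eef_rot: [3.139, 0.0, 1.642]
contact_force: [0.4, -0.0, -1.1]
grip_width: 0.0602
grip_force: 0.0
[ 0.4895 -0.0078  0.2352] [3.1406 0.0001 1.6417]
[(array([250., 198.]), 0.56), (array([296., 161.]), 0.5)]
expect [251.5369 195.6814]
cuvette [292. 331.] 0.53 [ 0.5757 -0.2825  0.004 ]
rack [265. 331.] 0.69 [ 0.5313 -0.286   0.004 ]
blank_low [236. 334.] 0.53 [ 0.4838 -0.2954  0.004 ]
blank_knob [264. 331.] 0.7 [ 0.5305 -0.2858  0.004 ]
```

```bash
python3 - <<'E'
from h import *
np.set_printoptions(precision=3,suppress=True)
S=img("side");C=img("scene")
a=viewer.spot_point("flask","side")[0]["uv"];b=viewer.spot_point("flask","scene")[0]["uv"]
print(a,b,atz(S,a,0),atz(C,b,0))
E
python3 -m jog '[-0.02,0.006,0,0,0,0, -0.04,0.01,0,0,0,0, -0.04,0.01,0,0,0,0, -0.04,0.012,0,0,0,0, -0.04,0.012,0,0,0,0, -0.03,0.01,0,0,0,0, 0,0,0,0,0,0]'
```

```text
[334.0, 317.9] [139.5, 263.7] [ 0.679 -0.411  0.   ] [ 0.692 -0.406 -0.   ]
time: 16.1
tcp_pos: [0.5644, -0.2157, 0.2345]
eef_rot: [-3.141, 0.001, 1.638]
contact_force: [0.5, 0.4, 0.2]
grip_width: 0.0598
grip_force: 0.0
```

```bash
python3 -m jog '[0,0,0,0,0,0.187, 0,0,0,0,0,0.187, 0,0,0,0,0,0.187, 0,0,0,0,0,0.187, 0,0,0,0,0,0.187, 0,0,0,0,0,0.187, 0,0,0,0,0,0.187, 0,0,0,0,0,0.187, 0.006,0.03,0,0,0,0, 0.006,0.03,0,0,0,0]' 0.04
python3 -m jog '[0,0,0,0,0,0]'
python3 - <<'E'
from h import *
np.set_printoptions(precision=4,suppress=True)
d=img("wrist");np.savez("w9.npz",**d);s=status.state();print(s["tcp_pos"],s["eef_rot"])
for l in("cuvette","rack","blank_low","blank_knob"):
  for x in viewer.spot_point(l,"wrist")[:2]: print(l,np.round(x["uv"]),round(x["conf"],2),atz(d,x["uv"],.004 if l!="rack" else 0))
x=viewer.outline_of("cuvette","wrist")
if x: 
  m=x[0]["mask"];r=np.argwhere(m);print(x[0]["conf"],m.sum(),r.min(0),r.max(0))
cv2.imwrite("pics/w9.png",cv2.resize(d["frame"][100:340,120:400],(798,684*1-100),interpolation=cv2.INTER_CUBIC)[...,::-1])
E
```

```text
time: 17.35
tcp_pos: [0.5852, -0.2694, 0.235]
eef_rot: [-3.141, 0.0, 0.148]
contact_force: [0.1, -0.2, -0.7]
grip_width: 0.0397
grip_force: 0.0
time: 17.48
tcp_pos: [0.5848, -0.2718, 0.2348]
eef_rot: [3.141, 0.0, 0.144]
contact_force: [0.2, 0.7, -0.9]
grip_width: 0.0403
grip_force: 0.0
[ 0.5845 -0.2703  0.2346] [-3.141   0.0007  0.1452]
cuvette [261. 170.] 0.73 [ 0.5762 -0.2848  0.004 ]
blank_low [266. 236.] 0.51 [ 0.4809 -0.307   0.004 ]
blank_knob [264. 199.] 0.78 [ 0.5358 -0.2955  0.004 ]
0.84 264 [161 258] [187 268]
```

View pics/w9.png

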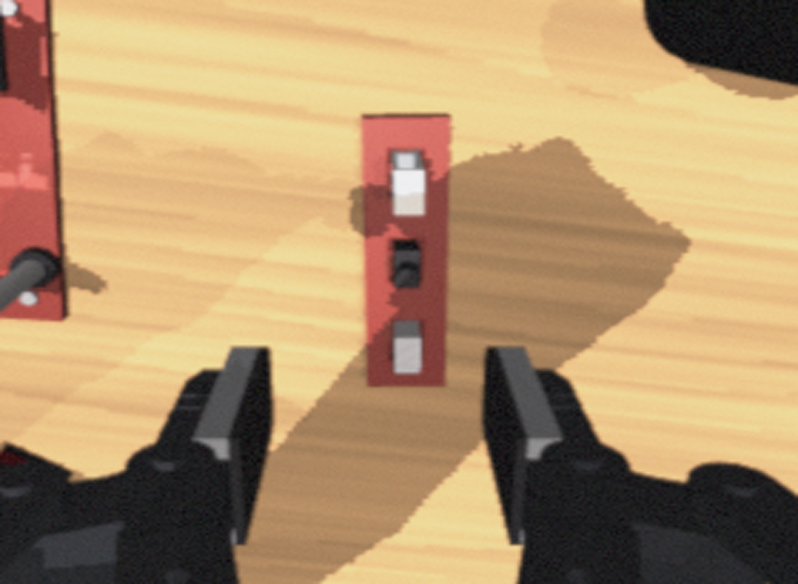

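The cuvette is at the far (+x) end of the rack, with its lid centred at crop (408,191), next the knob blank at (406,265) and the low blank at (407,350). The rack's corners are at (362,115), (450,115), (445,385) and (367,385).

```bash
python3 - <<'E'
from h import *
np.set_printoptions(precision=4,suppress=True)
from scipy.spatial.transform import Rotation as R
d=dict(np.load("w9.npz"));f=lambda u,v:(120+u/2.85,100+v/2.4333)
P=np.array([atz(d,f(*q),.014) for q in((362,115),(450,115),(445,385),(367,385))]);c=P.mean(0)
x=(P[0]+P[1]-P[2]-P[3])/2;print("rack",c,np.linalg.norm(x),np.linalg.norm(P[0]-P[1]),"yaw",np.arctan2(x[1],x[0]))
u=x/np.linalg.norm(x);print("cuv by rack",c+.05*u,"lid",atz(d,f(408,191),.054))
s=status.state();print("shift",R.from_euler("xyz",s["eef_rot"]).inv().apply(c+.05*u-s["tcp_pos"]))
E
```

```text
rack [ 0.5287 -0.2944  0.014 ] 0.16042842875778537 0.039355306840767115 yaw 0.1556967622366697
cuv by rack [ 0.5781 -0.2867  0.014 ] lid [ 0.5778 -0.2862  0.054 ]
shift [-0.0091  0.0163  0.2211]
```

```bash
python3 -m jog '[-0.005,0.008,0.02,0,0,-0.011, -0.004,0.008,0.03,0,0,0, 0,0,0.04,0,0,0, 0,0,0.04,0,0,0, 0,0,0.03,0,0,0, 0,0,0.02,0,0,0, 0,0,0.011,0,0,0, 0,0,0,0,0,0, 0,0,0,0,0,0]' 0.04 30
python3 -m jog '[0,0,0,0,0,0, 0,0,0,0,0,0, 0,0,0,0,0,0, 0,0,0,0,0,0]' 0.0 30
```

```text
time: 18.9
tcp_pos: [0.5789, -0.2881, 0.0451]
eef_rot: [3.141, -0.001, 0.157]
contact_force: [0.1, -0.0, -0.0]
grip_width: 0.0403
grip_force: 0.0
time: 19.4
tcp_pos: [0.5783, -0.2878, 0.0442]
eef_rot: [3.142, -0.0, 0.157]
contact_force: [1.0, 0.1, 0.1]
grip_width: -0.0001
grip_force: 0.0
```

```bash
cat > look.py <<'E'
from h import *
np.set_printoptions(precision=4,suppress=True)
D={n:img(n) for n in("side","scene","wrist")};s=status.state();t=np.array(s["tcp_pos"]);print(t,s["eef_rot"],s["grip_width"],s["grip_force"])
c=np.array([.578,-.2865,.004])
for n,d in D.items():
  print(n,"cuv expect bottom/top px",proj(d,c),proj(d,c+[0,0,.05]),"tip",proj(d,t-[0,0,.025]))
  for x in viewer.outline_of("cuvette",n)[:2]:
    r=np.argwhere(x["mask"]);print("  mask",round(x["conf"],2),len(r),"rows",r[:,0].min(),r[:,0].max(),"cols",r[:,1].min(),r[:,1].max())
  for x in viewer.spot_point("cuvette",n)[:2]: print("  pt",np.round(x["uv"],1),round(x["conf"],2))
np.savez("look.npz",**{n:D[n]["frame"] for n in D})
E
python3 look.py; python3 - <<'E'
import numpy as np
a=np.load("look.npz")["side"].max(2)
print("side cols 266-292 rows 245-290");
for r in range(240,296,2): print(r,*["%3d"%v for v in a[r,264:296:1]])
E
```

```text
[ 0.5783 -0.2878  0.0441] [3.1416 0.0001 0.1568] 0.00010174269174215102 0.0
side cuv expect bottom/top px [278.0964 285.8675] [278.688  270.0385] tip [278.5009 281.4989]
  mask 0.72 107 rows 277 289 cols 254 264
  mask 0.59 156 rows 270 284 cols 273 283
  pt [278.  287.2] 0.66
scene cuv expect bottom/top px [176.6482 230.0379] [174.2479 220.1939] tip [175.5658 227.2491]
  mask 0.59 19 rows 224 231 cols 176 178
  pt [176.1 231.5] 0.55
wrist cuv expect bottom/top px [249.9961 217.541 ] [249.3459 252.1617] tip [251.7521 226.1027]
  mask 0.64 714 rows 206 241 cols 238 259
  pt [246.8 217.7] 0.98
side cols 266-292 rows 245-290
240 141 132 109  82  60  47  49  48  49  50  49  47  50  49  50  48  48  45  51  51  51  56  60  65  61  56  81 120 152 158 158 158
242 119 118 114 104  78  57  47  50  49  51  50  49  49  49  48  47  49  49  49  49  51  57  65  69  68  84 120 151 160 158 158 158
244 120 117 117 106  82  65  52  48  50  48  48  48  47  49  48  48  49  47  49  47  50  56  63  67  75 103 141 160 163 160 159 157
246 111 109 100  88  75  67  55  49  53  50  48  50  50  49  49  48  47  4
[... 2525 characters left out ...]
  96 110 114 114 116 129 149 168 172 171
286  66  77  83  81  81  80  75  75  75  73  77  77  76  75  74  73  75  75  78  78  78  75  76  75  79  75  78 101 140 166 173 171
288  71  79  81  82  80  81  79  78  75  73  75  74  72  70  70  70  72  71  71  72  71  72  72  71  74  75  83 113 153 171 174 171
290  81  78  79  76  76  74  75  72  71  70  70  70  69  70  70  69  70  73  77  78  83  87  92  97 112 133 156 166 170 175 175 174
292  72  71  70  72  72  72  72  72  71  71  74  73  77  80  82  84  91  96 105 108 109 110 110 112 127 154 168 173 172 174 174 174
294  71  73  77  77  81  84  84  86  89  89  88  90  92  94  94  95  96  99 103 109 110 110 110 109 108 115 136 158 167 167 172 174
```

The side view shows the closed fingertips ending exactly at the cuvette's lid (row 270). So the real tips sit about 10 mm above the reported TCP, not 25 mm below it, which also explains the earlier slips off the shade. The cuvette is untouched, so I'll go lower.

```bash
python3 -m jog '[0,0,-0.02,0,0,0, 0,0,0,0,0,0, 0,0,0,0,0,0, 0,-0.001,0.015,0,0,0, 0,0,0.015,0,0,0, 0,0,0.01,0,0,0, 0,0,0.006,0,0,0, 0,0,0,0,0,0]' 0.04 30
python3 look.py | head -1; python3 - <<'E'
import numpy as np
a=np.load("look.npz")["side"].max(2)
for r in range(254,292,2): print(r,*["%3d"%v for v in a[r,262:296:1]])
E
```

```text
time: 20.85
tcp_pos: [0.5778, -0.2868, 0.0174]
eef_rot: [-3.141, 0.001, 0.157]
contact_force: [-0.2, 0.3, -0.1]
grip_width: 0.0397
grip_force: 0.0
[ 0.5784 -0.2869  0.0184] [ 3.1412 -0.0005  0.1568] 0.03994100497587952 0.0
254 170 167 163 164 165 169 151 105  58  47  47  49  48  49  47  49  47  48  48  44  48  48  48  52  60  66  70  86 118 147 156 160 161 163
256 169 167 164 164 164 164 148  98  56  47  48  47  49  46  48  46  51  53  51  53  55  63  60  59  58  61  65  68  74  90 100  98 103 129
258 160 163 163 162 163 165 162 143  93  60  49  49  45  48  49  53  72  96 101  87  71  64  62  58  54  52  59  65  67  66  61  57  64  97
260 154 156 156 154 154 156 161 156 129  85  60  52  48  46  48  51  47  51  50  51  52  49  48  49  52  52  54  60  60  63  58  53  60  96
262 154 153 155 152 151 150 149 146 121  74  51  48  48  48  50  47  50  49  52  58  61  53  48  48  51  51  51  54  53  56  53  52  73 115
264 153 153 155 153 151 149 149 139 107  67  51  47  46  49  49  47  48  57  87 116 107  72  49  49  47  49  52  53  54  50  51  59  92 133
266 152 151 153 152 151 151 147 137 1
[... 1082 characters left out ...]

282  54  62  74  80  80  75  73  73  73  75  77  85  92  96  96  90  83  74  63  57  56  61  66  77 100 113 119 123 142 164 172 172 171 171
284  50  53  64  72  73  73  73  73  73  72  75  80  89  93  97  94  90  83  79  75  75  78  81  81  81  89  96 108 116 128 148 168 170 170
286  51  53  64  77  80  79  77  78  73  72  71  72  74  78  75  76  73  72  74  74  71  72  73  74  73  73  73  73  76  99 140 167 172 171
288  60  65  71  78  79  80  77  80  78  78  78  74  73  72  71  69  70  69  67  69  70  69  70  72  69  71  73  76  84 114 152 170 173 171
290  80  79  78  78  77  75  76  73  74  71  71  68  69  70  69  69  69  70  70  70  75  77  82  86  90  95 103 124 152 166 172 175 176 174
```

```bash
python3 -m jog '[0,0,0,0,0,0, 0,0,0,0,0,0, 0,0,0,0,0,0, 0,0,0,0,0,0]' 0.0 30
```

```text
time: 21.8
tcp_pos: [0.5782, -0.2867, 0.0181]
eef_rot: [-3.142, -0.0, 0.157]
contact_force: [0.6, 0.3, 0.2]
grip_width: 0.0116
grip_force: 33.4
```

```bash
python3 -m jog '[0,0,-0.01,0,0,0, 0,0,-0.02,0,0,0, 0,0,-0.03,0,0,0, 0,0,-0.04,0,0,0, 0,0,-0.04,0,0,0, 0,0,-0.03,0,0,0, 0,0,-0.012,0,0,0, 0,0,0,0,0,0]'
python3 -m jog '[0,0,0,0,0,-0.1, 0,0,0,0,0,-0.18, 0,0,0,0,0,-0.18, 0,0,0,0,0,-0.18, 0,0,0,0,0,-0.18, 0,0,0,0,0,-0.18, 0,0,0,0,0,-0.18, 0,0,0,0,0,-0.18, 0,0,0,0,0,-0.125, 0,0,0,0,0,0]'
python3 -m jog '[0.02,0.0036,0,0,0,0, 0.04,0.0073,0,0,0,0, 0.04,0.0073,0,0,0,0, 0.04,0.0073,0,0,0,0, 0.04,0.0073,0,0,0,0, 0.04,0.0073,0,0,0,0, 0.04,0.0073,0,0,0,0, 0.024,0.0042,0,0,0,0, 0,0,0,0,0,0, 0,0,0,0,0,0]'
python3 - <<'E'
from h import *
np.set_printoptions(precision=4,suppress=True)
d=img("wrist");np.savez("w10.npz",**d);t=np.array(status.state()["tcp_pos"]);print(t)
for l in("rig_beam","rig_bar","cuvette","cuvette_mid","shade_roof"):
  print(l,[(np.round(x["uv"],1),round(x["conf"],2)) for x in viewer.spot_point(l,"wrist")[:3]])
print("exp beam",proj(d,np.array([.6095,.0005,.09])),"cuv",proj(d,t-[0,0,.014]),"mid",proj(d,t+[0,0,.002]),"roof",proj(d,np.array([.4895,-.008,.145])))
E
```

```text
time: 22.8
tcp_pos: [0.5784, -0.2867, 0.2011]
eef_rot: [3.141, -0.002, 0.157]
contact_force: [0.7, -0.4, -1.0]
grip_width: 0.0122
grip_force: 33.3
time: 24.05
tcp_pos: [0.5774, -0.2867, 0.1986]
eef_rot: [-3.14, -0.002, 1.641]
contact_force: [0.6, -0.4, 0.1]
grip_width: 0.0115
grip_force: 33.3
time: 25.3
tcp_pos: [0.609, 0.0002, 0.1999]
eef_rot: [-3.141, 0.0, 1.641]
contact_force: [0.7, 0.2, -0.2]
grip_width: 0.0114
grip_force: 33.3
[ 0.6091 -0.0005  0.1999]
rig_beam [(array([255., 188.]), 0.64)]
rig_bar []
cuvette [(array([250.6, 231.9]), 0.94)]
cuvette_mid [(array([250. , 247.2]), 0.56)]
shade_roof [(array([ 93.3, 215.7]), 0.85)]
exp beam [253.2161 188.9764] cuv [252.7975 234.6546] mid [252.8193 246.7312] roof [ 96.008  209.9201]
```

```bash
python3 -m jog '[0,0.0015,0.015,0,0,0, 0,0,0.025,0,0,0, 0,0,0.025,0,0,0, 0,0,0.025,0,0,0, 0,0,0.015,0,0,0, 0,0,0.007,0,0,0, 0,0,0,0,0,0, 0,0,0,0,0,0]'
python3 - <<'E'
from h import *
np.set_printoptions(precision=4,suppress=True)
D={n:img(n) for n in("side","scene","wrist")};t=np.array(status.state()["tcp_pos"]);print(t)
for n,d in D.items():
  print(n,"exp beam",proj(d,np.array([.6103,.0005,.09])),"roof",proj(d,np.array([.4895,-.008,.145])))
  for l in("rig_beam","cuvette_mid","cuvette","shade_roof","shade"):
    print("  ",l,[(np.round(x["uv"],1),round(x["conf"],2)) for x in viewer.spot_point(l,n)[:3]])
E
```

```text
time: 26.6
tcp_pos: [0.6114, 0.0003, 0.0888]
eef_rot: [3.14, 0.0, 1.642]
contact_force: [0.6, 0.2, -1.0]
grip_width: 0.0115
grip_force: 33.3
[0.6113 0.0003 0.0888]
side exp beam [266.9939 200.965 ] roof [227.6431 189.4421]
   rig_beam [(array([265.9, 198.7]), 0.75)]
   cuvette_mid [(array([237.7, 292.9]), 0.56), (array([267.9, 201.1]), 0.52)]
   cuvette [(array([230.3, 212.2]), 0.74), (array([267.5, 203.9]), 0.41)]
   shade_roof [(array([261.6, 175.7]), 0.68), (array([193.3, 170.9]), 0.62), (array([216.4, 160.1]), 0.48)]
   shade [(array([193.6, 187.7]), 0.81), (array([225.9, 210.2]), 0.69), (array([261.7, 195.1]), 0.65)]
scene exp beam [261.212  207.3707] roof [251.8344 171.5534]
   rig_beam [(array([260.4, 207.1]), 0.86)]
   cuvette_mid [(array([259.4, 208.1]), 0.62), (array([277.7, 174.6]), 0.36)]
   cuvette [(array([262. , 211.3]), 0.53), (array([171.2, 215.3]), 0.18)]
   shade_roof [(array([358.1, 173.2]), 0.88), (array([332.3, 206.8]), 0.73), (array([249.7, 176.2]), 0.72)]
   shade [(array([324.7, 220.6]), 0.96), (array([353.8, 190.9]), 0.93), (array([325.7, 177.3]), 0.84)]
wrist exp beam [250.865 244.528] roof [-47.6126 307.9752]
   rig_beam []
   cuvette_mid [(array([254. , 245.4]), 0.79)]
   cuvette [(array([249.5, 232.8]), 0.84)]
   shade_roof []
   shade [(array([ 62.9, 231.7]), 0.81)]
```

```bash
python3 -m jog '[0,-0.001,0,0,0,0, 0,0,0,0,0,0, 0,0,0,0,0,0, 0,0,0,0,0,0]'
python3 -c "
from rig import ticket
print(ticket.finish_job())"
```

```text
time: 28.0
tcp_pos: [0.61, 0.0002, 0.0881]
eef_rot: [3.142, 0.0, 1.642]
contact_force: [0.4, -0.4, -0.5]
grip_width: 0.0117
grip_force: 33.3
the job is handed in; nothing more can be done
None
```

I handed the job in at 28 s, with the shade hanging released on the crossbar and the cuvette held upright and square in the beam; by my measurements both are within tolerance, but no verdict came back.

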